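# Repack the sliding gift box so its drawer shuts

## Robot

A 7-joint arm with a two-finger parallel gripper is mounted at the origin on a cart in front of the work surface, level with it; the furniture and walls round the work are solid. World frame = base frame: x ahead of the robot, y to its left, z up, the work surface at z = 0. Lengths are in m, angles in rad, forces in N, time in s.
With the tool pointing down it reaches from about 0.4 to 0.85 m from the base axis. Payload 4.5 kg.
Tool frame: the origin (TCP) lies on the centre line of the jaws, within the pads' length; the fingertips stand 11 mm ahead of it and the grasp point (between the pads) lies 8 mm behind it; z points along the fingers, y is the line along which they close (so a half turn about z gives the same grasp; the last joint's range is limited). The gripper opens to 88 mm and grips with 3 to 60 N. Pads are 18 mm wide; open, the fingers measure 123 mm over their backs; the gripper's body (75 mm by 187 mm) begins 45 mm behind the grasp point.
Start: joints at [-1.299, 0.689, -0.195, 1.565, 0.157, 0.902, -0.215], TCP at [0.147, 0.607, 0.227] pointing down, gripper open.
Joint ranges: [-3.01, 3.01], [-0.46, 2.08], [-1.47, 1.51], [0.13, 2.56], [-1, 4.14], [0.04, 2.09], [-2.66, 2.66]. Speed limits (rad/s): [2.57, 2.57, 3.14, 3.14, 3.14, 3.14, 3.14].

## Interface

Orientations are given as a 3x3 rotation matrix whose columns are the frame's x, y, z axes.
In Python, from plant import ctrl gives the robot as it stands.
- The arm moves only by the tool jog_arm, never from a script. Its argument "targets" is text: rows parted by semicolons, each of 5 numbers parted by spaces: the shift along the tool's x, y, z in cm, then the turn about the tool's z in rad, then the closure, from 0 (fully open) to 1 (shut). A call has exactly 5 rows; each row is the pose to reach, as a shift and turn from the pose commanded when the call began, along the tool's axes at that moment; what a row does not reach only later rows make up. A row lasts 1/12 s, in which the tool goes at most 41.7 mm and 7.16 degrees, less where a joint would pass 70% of its speed; a pose out of reach is approached as far as the arm can. A call with a gripper value outside its range is refused whole. The fingers move at their own pace and stop on an object; "force" is the grip in N (left out, the last holds). Time passes only in rows, so rows that repeat a pose let the fingers close, or fill a call up. It gives the time, the measured TCP pose, the force, the opening and the grip force at its end, in the units of the state.
- ctrl.state(): the state, without advancing time (a new reading comes with each control period).
- ctrl.camera(name): name is "side" or "top" or "wrist"; returns (picture, depth): 384x512x3 uint8, red, green, blue; 384x512 float32, m along the optical axis (not along the pixel's ray), 0 where there is no reading.
- ctrl.camera_params(name): a dict with "vertical_fov" (degrees; the focal length in pixels is half the picture's height over the tangent of half this angle, whatever the lens; pixels are square), "cx", "cy" (the principal point, pixels), "xyz" and "rotation" of the camera in the world; the wrist camera has in their place "mount" (4x4, takes a point from camera to tool coordinates, whose origin is the TCP and whose axes are the flange's). Camera axes: x right, y down, z forward; pixel columns grow to the right and rows downward; lengths in m; the calibration is good to about 2 mm. A picture is of the moment at which its call begins: read the wrist's pose just before it. camera_params takes no time and is no camera call.
- ctrl.sign_off(): hands the job in; it is judged then, once.
Trained networks look in the newest picture that a camera, given by its name, has taken for a name from the list of things; names that differ only in an ending like _2 or _b are one class to them, and where a whole thing is asked for, a point or a joint stands for the part that bears it (a point fixed in the world has none). Each returns a list of dicts, best first, with "p" (0 to 1); they miss things now and then, are a little off and sometimes report something else, mostly with a low value. They report only what shows in the picture. A call takes as long as a camera call. They do not tell look-alikes from the thing itself.
- ctrl.masks_of(camera, label): "region" (384x512 bool, what is visible of it) and "position" ([column, row] in pixels, amid what is visible of it).
The state is a dict: "t": time; "joints": joint angles; "joint_vel": joint speeds; "joint_torque": joint torques, N m; "eef_pos": TCP position; "ee_rot": TCP orientation; "force": force on the tool from outside, world axes, zero at the start; "moment": the same for the moment, N m; "grip_width": opening from 0.0 (shut) to 1.0 (fully open); "grasp_force": force on a finger pad.
Only numpy, scipy, OpenCV 4.12 (cv2) and the standard library are available. Lean on these libraries where they do the work, as an engineer would, in place of code of your own. Each camera call takes 0.05 s, during which the arm holds its last target. There are 200 camera calls.

## Task

An order was set hastily into the wooden drawer box with its tall carton standing on end, so the drawer cannot be shut. Take the small kraft box out of the drawer for a moment, push the tall carton over onto its side in the drawer (tip it, do not lift it out), set the small kraft box flat in the space left beside it in the drawer, and slide the drawer fully home into its sleeve. Leave everything else on the bench where it is.

Things in the scene. Friction and masses are not known exactly. Their poses are not given: they have to be found in the camera images.
- gift_box: the fixed outer sleeve of a plain wooden drawer-style gift box, 146 mm wide, 292 mm long, top 85 mm above the bench, open at one end only (the mouth). Origin on the bench under the middle of the mouth; the sleeve extends from there along its own +y (292 mm), its x runs across; the drawer comes out of the mouth towards -y. Its roof is flat, closed, 6 mm thick, with its underside 79 mm above the bench
- drawer (a joint): how far the open-topped wooden drawer has been pushed into the sleeve, in m: 0 = pulled right out against its stop (as it starts), 0.259 = fully home, end flush with the sleeve's mouth. It slides along the sleeve's +y against about 7 N of friction and stays where it is left
- drawer_floor (a point): middle of the drawer's inner floor (9 mm above the bench), moving with the drawer; axes as the sleeve's: y along the drawer, x across. Inside: 250 mm along y, 114 mm across x, 66 mm deep (rim 75 mm above the bench); side walls 6 mm, end walls 7 mm thick. When the drawer is right out its whole inside lies clear of the sleeve's mouth, by 2 mm
- drawer_end (a point): middle of the outer face of the drawer's free end (the end away from the sleeve), 35 mm above the bench; here the end is pushed along the sleeve's +y. The end wall is 75 mm high with a finger notch 36 mm wide and 18 mm deep at the middle of its upper edge
- tall_carton_center (a point): centre of the tall cardboard carton, 96 mm (its x) by 60 mm (its y) by 160 mm (its z, upright at the start), about 0.4 kg, balanced at its centre. It stands on the drawer's floor near one end of the drawer (either end), its 96 mm side across the drawer, and must fall along the drawer towards the other end. Tipped over where it stands it leaves only about 65 to 75 mm of the drawer free at its foot; slid along the floor up to the other end it leaves 90 mm
- small_box_center (a point): centre of the small kraft box with tape on top, 50 mm (its x) by 66 mm (its y) by 46 mm high (its z), about 0.06 kg. It starts in the drawer near the end opposite the tall carton, its 66 mm length along the drawer; grasp across its 50 mm
- clear_tape: bystander: roll of clear packing tape lying flat, 109 mm across, 48 mm high; origin at the middle of its underside
- label_roll: bystander: white label roll standing on end, 66 mm across, 60 mm high; origin at the middle of its underside
- other_kraft_box: bystander: another kraft box, on the bench, 52 by 68 by 36 mm; origin at the middle of its underside
- hinged_tin: bystander: flat hinged tin, 69 by 98 by 24 mm; origin at the middle of its underside
- tape_measure: bystander: pocket tape measure lying on its side, 68 by 71 by 35 mm; origin at the middle of its underside
- round_tin: bystander: round aluminium tin, 62 mm across, 22 mm high; origin at the middle of its underside
Things that resemble listed ones, but are neither listed nor needed, are in the scene too. There is more than one size of the part that bears small_box_center; the job needs the smaller. What is shaped like the part that bears tall_carton_center but blue is not meant.

How it is judged:
On the way, in this order (a step that is already met when the one before it is completed fails the run):
1. the tall carton lies flat on its side in the open drawer (angle between tall_carton_center's own z axis and vertical between 1.45 and 1.69 rad and z of tall_carton_center in the frame of drawer_floor below 0.037 m and value of joint drawer below 0.13 m), for 0.2 s.
2. the small kraft box is set flat in the drawer beside the lying carton (z of small_box_center in the frame of drawer_floor below 0.03 m and x of small_box_center in the frame of drawer_floor between -0.04 and 0.04 m and y of small_box_center in the frame of drawer_floor between -0.105 and 0.105 m and angle between tall_carton_center's own z axis and vertical between 1.45 and 1.69 rad), for 0.2 s.
At the end, for the whole second after the job is handed in: The drawer is home to within 4 mm and still, the tall carton lies flat on its side on the drawer's floor, and the small kraft box lies flat on the drawer's floor beside it, both inside the drawer (all of step 2 and value of joint drawer above 0.255 m and z of tall_carton_center in the frame of drawer_floor below 0.037 m and y of tall_carton_center in the frame of drawer_floor between -0.055 and 0.055 m and velocity of joint drawer between -0.01 and 0.01 m/s); the robot touches nothing.
It fails at once if the tall carton is lifted (its centre more than 140 mm above the bench) instead of tipped (height (world z) of tall_carton_center above 0.14 m).
It fails at once if a bystander is pushed more than 20 mm (distance of any of clear_tape, label_roll, other_kraft_box, hinged_tin, tape_measure, round_tin from where it was at the start of the episode above 0.02 m).
It also fails if it takes over 72 s, if anything falls off the work surface, if the arm or the gripper's body presses on something with over 40 N, if the wrist force passes 120 N, or if a joint passes its speed limit or range.

## Working session

There is one attempt and no reset: what is moved stays moved. The work goes in short steps, Python scripts to look and compute and a tool call to move; the robot and the scene stay as the last step left them, time stands still between calls to the robot, and variables do not carry over. Pictures are saved under pics/ and viewed, at most 10 in all, crops included, and the job is handed in when it is done.

Besides the shell and the picture viewer there is one more tool, called after "Emit:" as name(argument=value, ...) on one line, values as JSON. jog_arm: Moves the arm, as the interface text tells. Its arguments: {"type":"object","properties":{"targets":{"type":"string"},"force":{"type":"number"}},"required":["targets"]}

```bash
ls; mkdir -p pics
cat > h.py <<'E'
import numpy as np, cv2
from plant import ctrl
def cam(n):
    s=ctrl.state(); im,d=ctrl.camera(n); p=ctrl.camera_params(n)
    f=192/np.tan(np.radians(p['vertical_fov'])/2)
    if n=='wrist':
        M=np.array(p['mount']); R=np.array(s['ee_rot'])@M[:3,:3]; t=np.array(s['eef_pos'])+np.array(s['ee_rot'])@M[:3,3]
    else: R=np.array(p['rotation']); t=np.array(p['xyz'])
    v,u=np.mgrid[0:384,0:512]
    P=np.stack([(u-p['cx'])/f*d,(v-p['cy'])/f*d,d],-1)@R.T+t
    P[d==0]=np.nan
    return im,d,P
def save(n,im): cv2.imwrite('pics/'+n+'.png',cv2.cvtColor(im,cv2.COLOR_RGB2BGR))
E
python3 - <<'E'
from h import *
s=ctrl.state(); print(s['t'],s['eef_pos'],np.round(s['ee_rot'],3).tolist())
im1,d,P=cam('top'); np.save('top.npy',P)
print(ctrl.camera_params('top'))
for l in ['tall_carton_center','small_box_center','drawer','gift_box']:
    for r in ctrl.masks_of('top',l)[:4]:
        q=P[r['region']]; print(l,round(r['p'],2),np.round(r['position']),r['region'].sum(),np.round(np.nanmedian(q,0),3),np.round(np.nanpercentile(q,[3],axis=0),3),np.round(np.nanpercentile(q,[97],axis=0),3))
im2,d2,P2=cam('side'); np.save('side.npy',P2)
save('ts',cv2.resize(np.vstack([im1,im2]),(800,1200))[:1200])
save('top',im1);save('side',im2)
E
```

```text
pics
0.0 [0.14710916 0.60676951 0.2263109 ] [[-0.972, 0.235, -0.0], [0.235, 0.972, -0.002], [-0.0, -0.002, -1.0]]
{'vertical_fov': 53.20846658079796, 'cx': 258.32495673545924, 'cy': 187.79598425185478, 'xyz': array([ 0.27015033, -0.06376257,  1.32161723]), 'rotation': array([[-0.10346319, -0.96761918,  0.23023572],
       [-0.99462899,  0.09997232, -0.02680883],
       [ 0.00292354, -0.23177285, -0.97276554]])}
tall_carton_center 0.98 [308. 158.] 950 [ 0.638 -0.276  0.158] [[ 0.601 -0.315  0.016]] [[ 0.691 -0.249  0.164]]
tall_carton_center 0.79 [281. 201.] 789 [ 0.503 -0.16   0.169] [[ 0.465 -0.191  0.038]] [[ 0.557 -0.133  0.174]]
small_box_center 0.61 [166. 171.] 353 [0.673 0.222 0.036] [[0.64  0.189 0.005]] [[0.708 0.256 0.041]]
small_box_center 0.57 [280. 251.] 652 [ 0.354 -0.148  0.062] [[ 0.313 -0.183  0.004]] [[ 0.399 -0.113  0.068]]
small_box_center 0.54 [227. 204.] 324 [0.523 0.009 0.054] [[ 0.5   -0.023  0.023]] [[0.549 0.039 0.059]]
drawer 0.77 [249. 207.] 2073 [ 0.521 -0.061  0.013] [[ 0.452 -0.2    0.005]] [[0.583 0.047 0.078]]
gift_box 0.81 [193. 208.] 6252 [0.527 0.123 0.084] [[ 0.456 -0.13   0.006]] [[0.603 0.327 0.09 ]]
```

View pics/top.png

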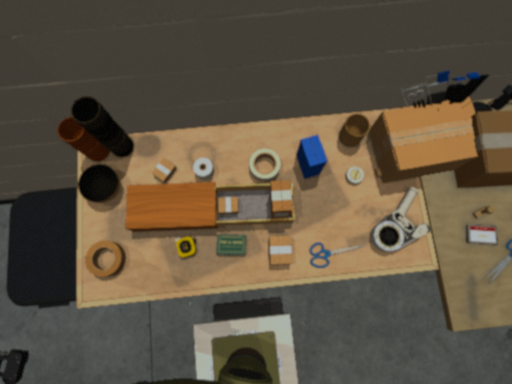

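View pics/side.png

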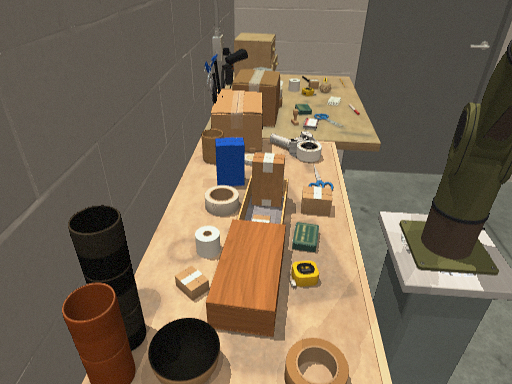

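The top view shows the sleeve at (172,205) with its mouth to the right, and the open drawer at (250,204).

- **Small box:** the candidates are (227,204), (166,171) and (280,251). The one at (227,204) fits. It is inside the drawer and its top is at about 55 mm, which is 9 + 46. The one at (280,251) is the larger look-alike on the bench, and (166,171) is other_kraft_box.
- **Tall carton:** the candidates are kraft (281,201) and blue (311,157). The kraft one stands in the drawer at its free end.

I'll confirm this in a crop and measure the poses.

Run:
```python
from h import *
im=cv2.imread('pics/top.png'); cv2.imwrite('pics/crop.png',cv2.resize(im[130:275,120:330],None,fx=3.8,fy=3.8,interpolation=cv2.INTER_CUBIC)[:600,:800])
P=np.load('top.npy');x,y,z=P[...,0],P[...,1],P[...,2]
def rect(m,n):
    q=P[m][:,:2].astype(np.float32); print(n,m.sum(),cv2.minAreaRect(q*1000),np.round(np.median(P[m],0),3),np.round(q.min(0),3),np.round(q.max(0),3))
reg=(x>.4)&(x<.65)&(y>-.25)&(y<.4)
rect(reg&(z>.078)&(z<.095)&(y>0.03),'roof')
rect(reg&(z>.16)&(z<.185)&(y<-.1)&(x<.58),'carton top')
rect(reg&(z>.045)&(z<.066)&(x>.485)&(x<.565)&(y>-.04)&(y<.05),'small top')
rect(reg&(z>.066)&(z<.078)&(y<.04),'rim')
# left and right roof edges per row fit
m=reg&(z>.078)&(z<.095)&(y>0.03)
for sgn in (1,-1):
    pts=[]
    for c in range(512):
        r=np.where(m[:,c])[0]
        if len(r)>20: pts.append(P[r[0] if sgn>0 else r[-1],c,:2])
    pts=np.array(pts); f=np.polyfit(pts[:,1],pts[:,0],1); print('edge x=a*y+b',f,pts[:,1].min(),pts[:,1].max())
```

```text
roof 3915 ((538.4492797851562, 215.13827514648438), (377.90228271484375, 163.89041137695312), 81.9703140258789) [0.534 0.194 0.086] [0.455 0.031] [0.643 0.4  ]
carton top 601 ((513.6275634765625, -163.126953125), (60.46244812011719, 95.89694213867188), 86.90333557128906) [ 0.512 -0.163  0.17 ] [ 0.465 -0.194] [ 0.562 -0.132]
small top 289 ((531.3126220703125, 11.437335968017578), (70.97699737548828, 62.4528923034668), 87.25431060791016) [0.525 0.009 0.055] [ 0.499 -0.024] [0.564 0.046]
rim 304 ((493.46502685546875, -81.36856079101562), (252.38560485839844, 177.6726837158203), 86.25322723388672) [ 0.467 -0.089  0.074] [ 0.402 -0.213] [0.59  0.039]
edge x=a*y+b [0.05408764 0.59663194] 0.044813314102996896 0.33768646994427254
edge x=a*y+b [0.06360683 0.45224752] 0.05406082070487511 0.34023173919276706
```

View pics/crop.png

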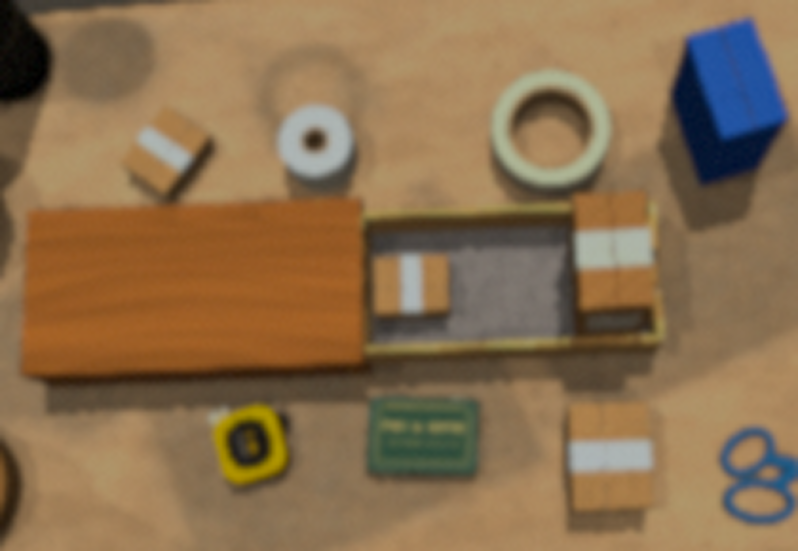

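The crop confirms it. The kraft box with tape is in the drawer near the mouth, at crop (410,285), and the kraft tall carton stands at the free end, at crop (613,250). The blue carton and the larger kraft box at (610,455) are outside the drawer.

Next I move above the small box.

Emit:
jog_arm(targets="-10 -10 0 0.25 0; -20 -19 0 0.5 0; -30 -29 0 0.75 0; -40 -39 0 1 0; -50.8 -49.2 0 1.393 0", force=15)

```text
t: 0.72
eef_pos: [0.2591, 0.4295, 0.2273]
ee_rot: [[-0.646, 0.763, 0.0], [0.763, 0.646, 0.0], [0.0, 0.0, -1.0]]
force: [0.5, -0.8, 0.1]
grip_width: 1.003
grasp_force: 0.0
```

```bash
cat >> h.py <<'E'
# drawer frame: axis point a(y), u=+y dir of sleeve, v=across (+x)
psi=0.0588; U=np.array([np.sin(psi),np.cos(psi),0]); V=np.array([np.cos(psi),-np.sin(psi),0])
def go(t):
    s=ctrl.state(); R=np.array(s['ee_rot']); d=R.T@(np.array(t)-s['eef_pos'])*100
    b=R.T@V; b2=np.arctan2(-b[0],b[1])
    print('t',round(s['t'],2),'pos',np.round(s['eef_pos'],3),'shift',np.round(d,2),'turn',round(b2,3),'w',round(s['grip_width'],3),'j',np.round(s['joints'],2), 'F',np.round(s['force'],1))
E
python3 -c "
from h import *
go([.525,.009,.226])"
```

```text
t 0.72 pos [0.259 0.43  0.227] shift [-49.28  -6.85   0.12] turn 0.761 w 1.003 j [-1.1   0.53 -0.04  1.94  0.03  0.68 -0.45] F [ 0.5 -0.8  0.1]
```

Emit:
jog_arm(targets="-49.3 -6.9 0 0.75 0.25; -49.3 -6.9 0 0.75 0.25; -49.3 -6.9 0 0.75 0.25; -49.3 -6.9 0 0.75 0.25; -49.3 -6.9 0 0.75 0.25")

```text
t: 1.13
eef_pos: [0.3714, 0.2541, 0.2274]
ee_rot: [[-0.077, 0.997, 0.001], [0.997, 0.077, 0.001], [0.001, 0.001, -1.0]]
force: [1.0, -0.1, 0.6]
grip_width: 0.749
grasp_force: 0.0
```

```bash
python3 -c "
from h import *
go([.525,.009,.226])"
```

```text
t 1.13 pos [0.371 0.254 0.227] shift [-25.63  13.42   0.13] turn 0.136 w 0.749 j [-0.78  0.47  0.12  2.08 -0.1   0.59 -0.52] F [ 1.  -0.1  0.6]
```

Emit:
jog_arm(targets="-25 13.2 0 0.136 0.25; -25 13.2 0 0.136 0.25; -25 13.2 0 0.136 0.25; -25 13.2 0 0.136 0.25; -25 13.2 0 0.136 0.25")

```text
t: 1.55
eef_pos: [0.4837, 0.0784, 0.2273]
ee_rot: [[0.053, 0.999, 0.0], [0.999, -0.053, 0.0], [0.0, 0.0, -1.0]]
force: [-0.0, 0.9, -1.0]
grip_width: 0.75
grasp_force: 0.0
```

Emit:
jog_arm(targets="-3 0 0 0 0.25; -5 0 0 0 0.25; -7 0 0 0 0.25; -7 0 0 0 0.25; -7 0 0 0 0.25")

```text
t: 1.97
eef_pos: [0.4792, 0.0097, 0.2272]
ee_rot: [[0.055, 0.998, 0.0], [0.998, -0.055, 0.0], [0.0, 0.0, -1.0]]
force: [-0.1, 0.7, -0.0]
grip_width: 0.751
grasp_force: 0.0
```

Run:
```python
from h import *
go([.525,.009,.226])
im,d,P=cam('wrist'); save('w1',im)
for r in ctrl.masks_of('wrist','small_box_center')[:3]:
    q=P[r['region']]; q=q[~np.isnan(q[:,0])]; q=q[abs(q[:,2]-.055)<.006]
    print(r['p'],r['position'],len(q),np.median(q,0)if len(q) else 0, cv2.minAreaRect((q[:,:2]*1000).astype(np.float32)) if len(q) else 0)
```

```text
t 1.97 pos [0.479 0.01  0.227] shift [0.18 4.58 0.12] turn 0.003 w 0.751 j [-0.19  0.5   0.11  2.   -0.09  0.64 -0.07] F [-0.1  0.7 -0. ]
0.95 [293.0, 172.8] 2741 [0.52432868 0.0106113  0.05374103] ((524.5153198242188, 8.967540740966797), (65.75443267822266, 50.43417739868164), 86.80042266845703)
0.63 [195.4, 282.8] 122 [ 0.39989759 -0.11930178  0.05732716] ((362.9560241699219, -116.30467224121094), (24.993980407714844, 92.4979248046875), 69.75209045410156)
```

Emit:
jog_arm(targets="0.2 2.5 0 0 0.25; 0.2 4.55 0 0 0.25; 0.2 4.55 4 0 0.25; 0.2 4.55 8 0 0.25; 0.2 4.55 11 0 0.25")

```text
t: 2.48
eef_pos: [0.5246, 0.0124, 0.115]
ee_rot: [[0.05, 0.999, -0.0], [0.999, -0.05, 0.001], [0.001, -0.0, -1.0]]
force: [0.2, -0.6, -1.1]
grip_width: 0.749
grasp_force: 0.0
```

Emit:
jog_arm(targets="0 0 3 0 0.25; 0 0 6 0 0.25; 0 0 7.8 0 0.25; 0 0 7.8 0 0.25; 0 0 7.8 0 0.25")

```text
t: 2.9
eef_pos: [0.5243, 0.0116, 0.0386]
ee_rot: [[0.051, 0.999, -0.002], [0.999, -0.051, 0.001], [0.001, -0.002, -1.0]]
force: [0.4, -0.3, 0.1]
grip_width: 0.749
grasp_force: 0.0
```

Emit:
jog_arm(targets="0 0 0 0 0.6; 0 0 0 0 0.6; 0 0 0 0 0.6; 0 0 0 0 0.6; 0 0 0 0 0.6", force=12)

```text
t: 3.32
eef_pos: [0.5257, 0.0103, 0.0404]
ee_rot: [[0.053, 0.999, 0.003], [0.999, -0.053, 0.001], [0.001, 0.003, -1.0]]
force: [-0.6, 0.0, 7.0]
grip_width: 0.562
grasp_force: 12.0
```

Emit:
jog_arm(targets="0 0 -3 0 0.6; 0 0 -6 0 0.6; 0 0 -9.5 0 0.6; 0 0 -10.5 0 0.6; 4 0 -10.5 0 0.6")

```text
t: 3.73
eef_pos: [0.5289, 0.0399, 0.1477]
ee_rot: [[0.068, 0.998, 0.007], [0.998, -0.068, -0.006], [-0.006, 0.007, -1.0]]
force: [1.3, -1.2, -1.4]
grip_width: 0.561
grasp_force: 12.0
```

Emit:
jog_arm(targets="4 0 0 0 0.6; 8 0 0 0 0.6; 10 0 0 0 0.6; 10 0 0 0 0.6; 10 0 1.2 0 0.6")

```text
t: 4.15
eef_pos: [0.533, 0.152, 0.1333]
ee_rot: [[0.049, 0.999, 0.004], [0.999, -0.049, 0.002], [0.002, 0.003, -1.0]]
force: [0.5, -1.8, 0.4]
grip_width: 0.561
grasp_force: 12.0
```

Emit:
jog_arm(targets="0 0 0.5 0 0.6; 0 0 1.2 0 0.6; 0 0 1.2 0 0.6; 0 0 1.2 0 0.6; 0 0 1.2 0 0.6")

```text
t: 4.57
eef_pos: [0.5322, 0.1491, 0.1203]
ee_rot: [[0.054, 0.999, 0.0], [0.999, -0.054, -0.0], [-0.0, 0.0, -1.0]]
force: [-0.2, -0.2, 0.3]
grip_width: 0.563
grasp_force: 12.0
```

Emit:
jog_arm(targets="0 0 0.3 0 0.6; 0 0 0.4 0 0.6; 0 0 0.4 0 0.6; 0 0 0.4 0 0.25; 0 0 0.4 0 0.25")

```text
t: 4.98
eef_pos: [0.5322, 0.1498, 0.1162]
ee_rot: [[0.053, 0.999, 0.0], [0.999, -0.053, 0.0], [0.0, 0.0, -1.0]]
force: [-0.5, -0.2, 0.1]
grip_width: 0.689
grasp_force: 0.0
```

Emit:
jog_arm(targets="0 0 0 0 0.25; 0 0 0 0 0.25; 0 0 -3 0 0.25; 0 0 -7 0 0.25; 0 0 -11 0 0.5")

```text
t: 5.4
eef_pos: [0.5311, 0.1494, 0.2265]
ee_rot: [[0.053, 0.999, -0.003], [0.999, -0.053, -0.001], [-0.001, -0.003, -1.0]]
force: [1.1, 0.3, -0.1]
grip_width: 0.697
grasp_force: 0.0
```

Run:
```python
from h import *
go([.512-.11*U[0],-.163-.11,.226])
im,d,P=cam('wrist')
for r in ctrl.masks_of('wrist','small_box_center')[:3]:
    q=P[r['region']]; q=q[~np.isnan(q[:,0])]
    print(r['p'],r['position'],len(q),np.median(q,0))
```

```text
t 5.4 pos [0.531 0.149 0.227] shift [-42.31  -0.31   0.11] turn 0.006 w 0.697 j [-0.46  0.6   0.17  1.8  -0.14  0.76 -0.27] F [ 1.1  0.3 -0.1]
0.9 [252.5, 193.7] 4823 [0.53254534 0.15311628 0.12967357]
0.6 [160.5, 361.1] 982 [ 0.38541114 -0.11654975  0.02932552]
0.54 [334.5, 349.0] 1384 [ 0.62328536 -0.10303347  0.04125736]
```

Emit:
jog_arm(targets="-4 0 -2 0 1; -8 0 -2 0 1; -12 0 -2 0 1; -16 0 -2 0 1; -20 0 -2 0 1")

```text
t: 5.92
eef_pos: [0.5208, -0.0517, 0.2457]
ee_rot: [[0.052, 0.999, -0.0], [0.999, -0.052, 0.0], [0.0, -0.0, -1.0]]
force: [0.3, 0.1, 0.7]
grip_width: 0.233
grasp_force: 0.0
```

Emit:
jog_arm(targets="-4 0 0 0 1; -8 0 0 0 1; -12 0 0 0 1; -16 0 0 0 1; -20 0 0 0 1")

```text
t: 6.33
eef_pos: [0.5101, -0.2515, 0.2454]
ee_rot: [[0.053, 0.999, -0.001], [0.999, -0.053, 0.001], [0.001, -0.001, -1.0]]
force: [-0.1, -0.8, -0.8]
grip_width: 0.004
grasp_force: 0.0
```

Run:
```python
from h import *
go([.512-.105*U[0],-.163-.10,.15])
```

```text
t 6.33 pos [ 0.51  -0.251  0.245] shift [-1.18 -0.36  9.54] turn 0.006 w 0.004 j [ 0.3   0.59  0.13  1.73 -0.1   0.83  0.42] F [-0.1 -0.8 -0.8]
```

Emit:
jog_arm(targets="-1.2 -0.3 0 0 1; -1.2 -0.3 3 0 1; -1.2 -0.3 6 0 1; -1.2 -0.3 9.3 0 1; 1 -0.3 9.3 0 1")

```text
t: 6.75
eef_pos: [0.5037, -0.2424, 0.1472]
ee_rot: [[0.059, 0.998, -0.01], [0.998, -0.059, 0.0], [-0.0, -0.01, -1.0]]
force: [-0.3, 0.1, 0.2]
grip_width: 0.0
grasp_force: 0.0
```

Emit:
jog_arm(targets="1.2 0 0 0 1; 1.8 0 0 0 1; 2.4 0 0 0 1; 2.9 0 0 0 1; 3.4 0 0 0 1")

```text
t: 7.17
eef_pos: [0.5109, -0.2058, 0.1541]
ee_rot: [[0.053, 0.999, 0.002], [0.999, -0.053, -0.001], [-0.001, 0.002, -1.0]]
force: [0.1, -0.0, -0.1]
grip_width: 0.01
grasp_force: 0.0
```

Emit:
jog_arm(targets="0.5 0 0 0 1; 1 0 0 0 1; 1.5 0 0 0 1; 2 0 0 0 1; 2.5 0 0 0 1")

```text
t: 7.58
eef_pos: [0.5116, -0.1803, 0.1532]
ee_rot: [[0.053, 0.999, 0.0], [0.999, -0.053, -0.0], [-0.0, 0.0, -1.0]]
force: [0.8, -0.5, 0.8]
grip_width: 0.003
grasp_force: 0.3
```

Run:
```python
from h import *
go([.512,-.163,.15])
im,d,P=cam('side'); save('s2',im[110:290,140:380].repeat(3,0).repeat(3,1))
```

```text
t 7.58 pos [ 0.512 -0.18   0.153] shift [ 1.73 -0.05  0.32] turn 0.006 w 0.003 j [ 0.18  0.69  0.11  1.9  -0.14  0.56  0.34] F [ 0.8 -0.5  0.8]
```

View pics/s2.png

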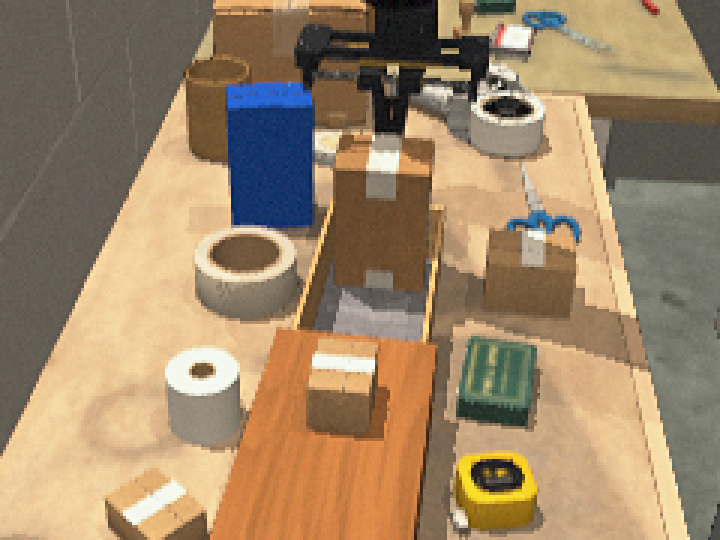

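The fingers are behind the carton's top at crop (390,130), the carton is starting to lean, and the small box is on the roof at (342,385). I keep pushing.

Emit:
jog_arm(targets="0.5 0 0 0 1; 1 0 0 0 1; 1.5 0 0 0 1; 2 0 0 0 1; 2.5 0 0 0 1")

```text
t: 8.05
eef_pos: [0.5128, -0.155, 0.153]
ee_rot: [[0.053, 0.999, -0.0], [0.999, -0.053, 0.0], [0.0, -0.0, -1.0]]
force: [-0.5, -0.4, -0.1]
grip_width: 0.005
grasp_force: 0.0
```

```bash
cat > look.py <<'E'
from h import *
go([.512,-.163,.15])
im,d,P=cam('side')
for r in ctrl.masks_of('side','tall_carton_center')[:3]:
    q=P[r['region']]; q=q[~np.isnan(q[:,0])]
    print(round(r['p'],2),r['position'],np.round(np.median(q,0),3),np.round(np.percentile(q,2,axis=0),3),np.round(np.percentile(q,98,axis=0),3))
E
python3 look.py
```

```text
t 8.05 pos [ 0.513 -0.155  0.153] shift [-0.8  -0.04  0.3 ] turn 0.006 w 0.005 j [ 0.14  0.69  0.12  1.92 -0.15  0.55  0.3 ] F [-0.5 -0.4 -0.1]
0.89 [229.7, 163.2] [ 0.648 -0.256  0.097] [ 0.6   -0.3    0.006] [ 0.693 -0.245  0.16 ]
0.56 [264.8, 181.7] [ 0.516 -0.106  0.123] [ 0.47  -0.134  0.016] [ 0.562 -0.082  0.177]
```

Emit:
jog_arm(targets="0.5 0 0 0 1; 1 0 0 0 1; 1.5 0 0 0 1; 2 0 0 0 1; 2.5 0 0 0 1")

```text
t: 8.57
eef_pos: [0.5142, -0.1301, 0.1531]
ee_rot: [[0.053, 0.999, -0.0], [0.999, -0.053, 0.0], [0.0, -0.0, -1.0]]
force: [0.3, -0.4, 0.3]
grip_width: 0.007
grasp_force: 0.0
```

Emit:
jog_arm(targets="0.5 0 0 0 1; 1 0 0 0 1; 1.5 0 0 0 1; 1.5 0 0 0 1; 1.5 0 0 0 1")

```text
t: 8.98
eef_pos: [0.515, -0.1154, 0.1531]
ee_rot: [[0.052, 0.999, -0.0], [0.999, -0.052, 0.0], [0.0, -0.0, -1.0]]
force: [0.8, -1.0, 0.9]
grip_width: 0.004
grasp_force: 0.0
```

```bash
python3 look.py
```

```text
t 8.98 pos [ 0.515 -0.115  0.153] shift [-4.77 -0.05  0.31] turn 0.007 w 0.004 j [ 0.05  0.68  0.13  1.94 -0.16  0.53  0.24] F [ 0.8 -1.   0.9]
0.72 [262.1, 206.2] [ 0.517 -0.042  0.068] [ 0.472 -0.123  0.065] [0.564 0.026 0.071]
0.61 [227.4, 162.7] [ 0.65  -0.256  0.093] [ 0.6   -0.296  0.006] [ 0.693 -0.245  0.16 ]
```

Emit:
jog_arm(targets="-3 0 0 0 1; -5.3 0 0 0 1; -5.3 0 0 0 1; -5.3 0 0 0 1; -5.3 0 0 0 1")

```text
t: 9.5
eef_pos: [0.5121, -0.1682, 0.153]
ee_rot: [[0.053, 0.999, -0.0], [0.999, -0.053, 0.001], [0.001, -0.0, -1.0]]
force: [0.8, 0.4, 0.4]
grip_width: 0.004
grasp_force: 0.0
```

```bash
cat > w.py <<'E'
import sys
from h import *
im,d,P=cam('wrist'); save(sys.argv[1],im)
go([.512,-.163,.15])
# profile along the drawer in sleeve coords: s along U, c across V from axis point (0.5244,0)
q=P.reshape(-1,3); q=q[~np.isnan(q[:,0])]; r=q-np.array([.5244,0,0]); s=r@U; c=r@V
for lo in np.arange(-.26,.06,.01):
    m=(s>lo)&(s<lo+.01)&(abs(c+.0)<.05); 
    if m.sum()>10: print(round(lo,3),m.sum(),np.round(np.percentile(q[m,2],[5,50,95]),3))
m=(abs(q[:,2]-.069)<.007)&(abs(c)<.05)
print('carton top s range',np.percentile(s[m],[0.5,99.5]),'c',np.percentile(c[m],[.5,99.5]))
m=(abs(q[:,2]-.010)<.006)&(abs(c)<.045)&(s>-.21)
print('floor s range',np.percentile(s[m],[1,99]),np.median(q[m],0))
E
python3 w.py w2
```

```text
t 9.55 pos [ 0.512 -0.168  0.153] shift [ 0.46 -0.04  0.3 ] turn 0.007 w 0.008 j [ 0.16  0.69  0.12  1.91 -0.14  0.55  0.32] F [-0.1 -0.1  0.2]
-0.26 174 [-0.001 -0.     0.001]
-0.25 102 [-0.002 -0.     0.001]
-0.21 3451 [0.009 0.048 0.075]
-0.2 900 [0.008 0.009 0.01 ]
-0.19 940 [0.008 0.009 0.01 ]
-0.18 1150 [0.008 0.009 0.226]
-0.17 1836 [0.008 0.01  0.235]
-0.16 8564 [0.009 0.252 0.256]
-0.15 18032 [0.01  0.252 0.262]
-0.14 12996 [0.235 0.248 0.253]
-0.13 1527 [0.067 0.069 0.07 ]
-0.12 1653 [0.068 0.069 0.07 ]
-0.11 1708 [0.068 0.069 0.07 ]
-0.1 1780 [0.067 0.069 0.07 ]
-0.09 1861 [0.067 0.069 0.07 ]
-0.08 1908 [0.068 0.069 0.07 ]
-0.07 1990 [0.067 0.069 0.07 ]
-0.06 2085 [0.067 0.069 0.07 ]
-0.05 2159 [0.067 0.069 0.07 ]
-0.04 2236 [0.067 0.069 0.07 ]
-0.03 930 [0.067 0.069 0.07 ]
carton top s range [-0.20720077 -0.02634371] c [-0.04932037  0.04540922]
floor s range [-0.20245791 -0.13971832] [ 0.51481017 -0.17018973  0.00901478]
```

View pics/w2.png

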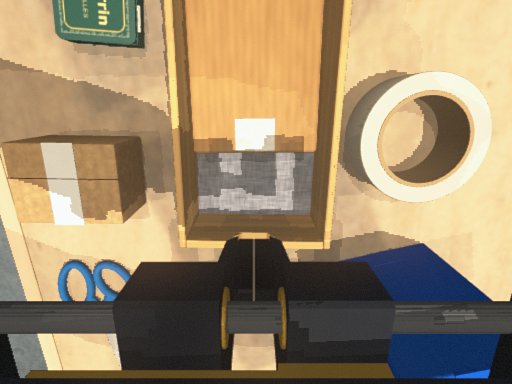

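The wrist picture shows the carton lying flat across the drawer, with its foot at row 150. The empty floor is between rows 150 and 215, about 68 mm long. I lower the closed fingers into the gap and slide the carton up to the far end.

Emit:
jog_arm(targets="-0.2 0.1 3 0 1; -0.2 0.1 6 0 1; -0.2 0.1 9 0 1; -0.2 0.1 11 0 1; -0.2 0.1 11 0 1")

```text
t: 9.97
eef_pos: [0.5108, -0.1683, 0.0396]
ee_rot: [[0.051, 0.999, -0.006], [0.999, -0.051, 0.003], [0.003, -0.007, -1.0]]
force: [-0.4, 0.7, -1.0]
grip_width: 0.003
grasp_force: 0.0
```

Emit:
jog_arm(targets="0.8 0 0 0 1; 1.6 0 0 0 1; 2.3 0 0 0 1; 2.7 0 0 0 1; 3.1 0 0 0 1")

```text
t: 10.38
eef_pos: [0.5157, -0.1395, 0.0443]
ee_rot: [[0.052, 0.999, 0.002], [0.999, -0.052, -0.001], [-0.001, 0.002, -1.0]]
force: [0.0, -4.9, 3.3]
grip_width: 0.005
grasp_force: 2.2
```

Emit:
jog_arm(targets="0.3 0 0 0 1; 0.6 0 0 0 1; 0.9 0 0 0 1; 1.2 0 0 0 1; 1.5 0 0 0 1")

```text
t: 10.8
eef_pos: [0.5162, -0.1274, 0.0441]
ee_rot: [[0.056, 0.998, 0.003], [0.998, -0.056, -0.003], [-0.003, 0.003, -1.0]]
force: [-0.8, -5.5, 5.0]
grip_width: 0.005
grasp_force: 2.6
```

Emit:
jog_arm(targets="0.2 0 0 0 1; 0.4 0 0 0 1; 0.6 0 0 0 1; 0.6 0 0 0 1; -1 0 0 0 1")

```text
t: 11.22
eef_pos: [0.5156, -0.1312, 0.0432]
ee_rot: [[0.048, 0.999, 0.0], [0.999, -0.048, 0.003], [0.003, 0.0, -1.0]]
force: [-0.4, 0.8, 0.1]
grip_width: 0.004
grasp_force: 0.0
```

Emit:
jog_arm(targets="-1.5 0 0 0 1; -1.5 0 -4 0 1; -1.5 0 -8 0 1; -1.5 0 -11 0 1; -1.5 0 -13 0 0.5")

```text
t: 11.63
eef_pos: [0.515, -0.1488, 0.1757]
ee_rot: [[0.052, 0.999, 0.002], [0.999, -0.052, 0.001], [0.001, 0.002, -1.0]]
force: [0.5, 0.1, -0.5]
grip_width: 0.054
grasp_force: 0.0
```

```bash
python3 w.py w3 | sed -n '1p;/range/p'; python3 look.py|tail -2
```

```text
t 11.68 pos [ 0.517 -0.149  0.178] shift [-1.4  -0.42  2.83] turn 0.007 w 0.105 j [ 0.11  0.65  0.14  1.9  -0.15  0.6   0.29] F [0.2 0.4 2. ]
carton top s range [-0.20339593 -0.00048553] c [-0.04926178  0.04557089]
floor s range [-0.19969649 -0.118594  ] [ 0.51522256 -0.15766045  0.00900201]
0.72 [227.6, 160.8] [ 0.647 -0.257  0.095] [ 0.6   -0.315  0.001] [ 0.697 -0.244  0.16 ]
0.21 [266.2, 187.9] [ 0.519 -0.196  0.048] [ 0.454 -0.204  0.008] [0.583 0.014 0.076]
```

Emit:
jog_arm(targets="4 0 -3 0 0.25; 8 0 -3 0 0.25; 12 0 -3 0 0.25; 16 0 -3 0 0.25; 20 0 -3 0 0.25")

```text
t: 12.2
eef_pos: [0.5232, 0.0523, 0.2016]
ee_rot: [[0.052, 0.999, -0.003], [0.999, -0.052, 0.0], [0.0, -0.003, -1.0]]
force: [1.5, 0.1, 0.4]
grip_width: 0.572
grasp_force: 0.0
```

Emit:
jog_arm(targets="4 0 0 0 0.25; 8 0 0 0 0.25; 9.9 0 0 0 0.25; 9.9 0 0 0 0.25; 9.9 0 0 0 0.25")

```text
t: 12.62
eef_pos: [0.5284, 0.1503, 0.2013]
ee_rot: [[0.049, 0.999, -0.004], [0.999, -0.049, -0.0], [-0.001, -0.004, -1.0]]
force: [0.1, -0.4, 0.1]
grip_width: 0.749
grasp_force: 0.0
```

Run:
```python
from h import *
go([.5325,.150,.1165])
im,d,P=cam('wrist')
for r in ctrl.masks_of('wrist','small_box_center')[:1]:
    q=P[r['region']]; q=q[abs(q[:,2]-.131)<.006]
    print(r['p'],r['position'],len(q),np.median(q,0), cv2.minAreaRect((q[:,:2]*1000).astype(np.float32)))
```

```text
t 12.62 pos [0.528 0.15  0.201] shift [-0.    0.44  8.48] turn 0.01 w 0.749 j [-0.49  0.63  0.21  1.83 -0.2   0.7  -0.21] F [ 0.1 -0.4  0.1]
0.76 [157.8, 368.9] 0 [nan nan nan] ((0.0, 0.0), (0.0, 0.0), 0.0)
  return _methods._mean(a, axis=axis, dtype=dtype,
  ret = um.true_divide(
```

Run:
```python
from h import *
im,d,P=cam('top')
q=P.reshape(-1,3); q=q[(abs(q[:,2]-.131)<.01)&(q[:,1]>.05)&(q[:,1]<.3)&(abs(q[:,0]-.53)<.08)]; print(len(q), len(q) and (q.min(0),q.max(0)))
im,d,P=cam('wrist'); save('w4',im)
q=P.reshape(-1,3); q=q[(abs(q[:,2]-.131)<.006)&(q[:,1]>.05)&(q[:,1]<.3)&(abs(q[:,0]-.53)<.08)]; print(len(q), len(q) and (q.min(0),q.max(0), cv2.minAreaRect((q[:,:2]*1000).astype(np.float32))))
```

```text
178 (array([0.50500149, 0.11373523, 0.12127067]), array([0.55735325, 0.1520633 , 0.13668905]))
5205 (array([0.50549766, 0.1136937 , 0.12501475]), array([0.55858445, 0.18211515, 0.13222051]), ((532.2548828125, 148.05245971679688), (65.97761535644531, 50.341636657714844), 86.66712951660156))
```

View pics/w4.png

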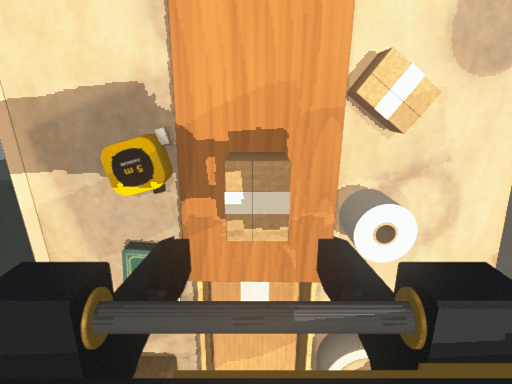

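The box is where I set it, at picture (257,197) in line with the jaws. Its measured centre is (0.532, 0.148), so I grasp it.

Emit:
jog_arm(targets="-0.2 0.4 0 0 0.25; -0.2 0.4 3 0 0.25; -0.2 0.4 6 0 0.25; -0.2 0.4 8.4 0 0.25; -0.2 0.4 8.4 0 0.25")

```text
t: 13.23
eef_pos: [0.5313, 0.1445, 0.1154]
ee_rot: [[0.055, 0.998, -0.008], [0.999, -0.055, -0.002], [-0.003, -0.007, -1.0]]
force: [-0.0, -0.4, -0.1]
grip_width: 0.752
grasp_force: 0.0
```

Emit:
jog_arm(targets="0 0 0 0 0.25; 0 0 0 0 0.6; 0 0 0 0 0.6; 0 0 0 0 0.6; 0 0 0 0 0.6")

```text
t: 13.65
eef_pos: [0.5346, 0.1465, 0.1203]
ee_rot: [[0.053, 0.999, 0.002], [0.999, -0.053, 0.001], [0.001, 0.002, -1.0]]
force: [0.4, -0.3, 0.5]
grip_width: 0.474
grasp_force: 0.0
```

Emit:
jog_arm(targets="0 0 -3 0 0.6; -3 0 -5 0 0.6; -7 0 -5 0 0.6; -11 0 -5 0 0.6; -15 0 -5 0 0.6")

```text
t: 14.07
eef_pos: [0.5263, -0.0046, 0.1703]
ee_rot: [[0.051, 0.999, 0.002], [0.999, -0.051, 0.0], [0.0, 0.002, -1.0]]
force: [-0.2, -0.4, 0.0]
grip_width: 0.396
grasp_force: 0.0
```

Emit:
jog_arm(targets="-4 0 0 0 0.6; -8 0 0 0 0.6; -12 0 0 0 0.6; -15.7 0 0 0 0.6; -15.7 0 0 0 0.6")

```text
t: 14.48
eef_pos: [0.5162, -0.1711, 0.1703]
ee_rot: [[0.066, 0.998, 0.002], [0.998, -0.066, -0.007], [-0.007, 0.002, -1.0]]
force: [0.4, -1.2, -0.5]
grip_width: 0.401
grasp_force: 0.0
```

Run:
```python
from h import *
go([.5151,-.1587,.0405])
im,d,P=cam('wrist')
q=P.reshape(-1,3); q=q[~np.isnan(q[:,0])]; r=q-np.array([.5244,0,0]); s=r@U; c=r@V
for z,n in ((.075,'rim'),(.069,'carton'),(.009,'floor')):
    m=(abs(q[:,2]-z)<.003)&(abs(c)<.045)&(s>-.25)&(s<.05); print(n,m.sum(),m.any() and np.percentile(s[m],[0,1,99,100]))
```

```text
t 14.48 pos [ 0.516 -0.171  0.17 ] shift [ 1.33 -0.22 12.97] turn -0.007 w 0.401 j [ 0.15  0.67  0.13  1.88 -0.13  0.6   0.29] F [ 0.4 -1.2 -0.5]
rim 480 [-0.20617095 -0.20590192 -0.19901916 -0.19878772]
carton 14252 [-0.20090611 -0.19907023 -0.02569098 -0.02463483]
floor 7238 [-0.20016134 -0.19953443 -0.11430726 -0.11346301]
```

The opening fell below 50 mm, so the box was not gripped. I look for it.

Run:
```python
from h import *
im,d,P=cam('top'); save('t5',cv2.resize(im[130:275,110:330],None,fx=3.6,fy=3.6,interpolation=cv2.INTER_CUBIC))
for n in ('top','side'):
  if n=='side': im,d,P=cam('side')
  for r in ctrl.masks_of(n,'small_box_center')[:5]:
    q=P[r['region']]; q=q[~np.isnan(q[:,0])]; print(n,round(r['p'],2),r['position'],len(q),np.round(np.median(q,0),3),np.round(np.percentile(q,[3,97],axis=0),3).tolist())
```

```text
top 0.83 [181.7, 203.0] 336 [0.528 0.146 0.13 ] [[0.507, 0.116, 0.101], [0.553, 0.176, 0.134]]
top 0.41 [287.8, 259.7] 69 [ 0.329 -0.175  0.063] [[0.31, -0.182, 0.059], [0.357, -0.163, 0.066]]
top 0.33 [188.2, 246.2] 354 [0.402 0.161 0.034] [[0.372, 0.133, 0.009], [0.431, 0.192, 0.039]]
side 0.96 [317.5, 200.9] 778 [ 0.359 -0.117  0.052] [[0.318, -0.174, 0.004], [0.401, -0.11, 0.064]]
side 0.95 [253.2, 239.9] 702 [0.533 0.172 0.128] [[0.508, 0.111, 0.085], [0.559, 0.183, 0.131]]
side 0.65 [262.1, 209.6] 955 [ 0.518 -0.036  0.068] [[0.471, -0.104, 0.02], [0.568, 0.028, 0.071]]
```

View pics/t5.png

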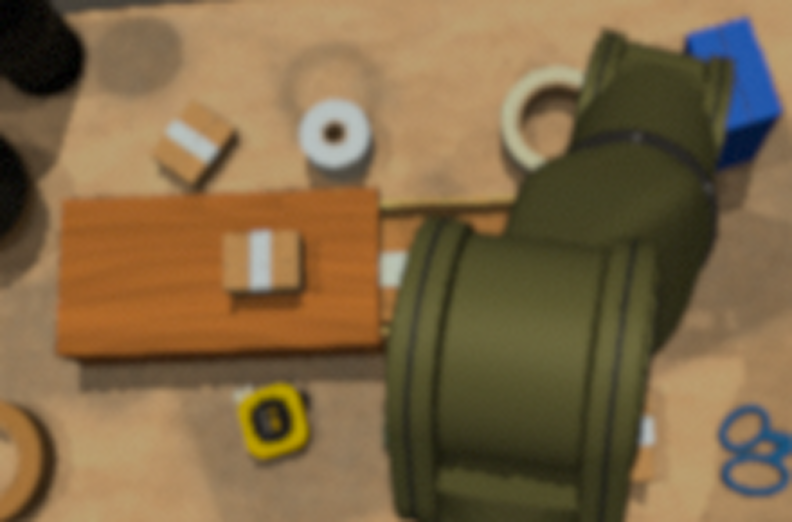

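The box still sits undisturbed on the roof, at crop (262,262), so the grasp simply closed on nothing. I go back and grasp again, deeper and checking each step.

Emit:
jog_arm(targets="4 0 -3 0 0.25; 8 0 -3 0 0.25; 12 0 -3 0 0.25; 16 0 -3 0 0.25; 20 0 -3 0 0.25")

```text
t: 15.15
eef_pos: [0.5278, 0.0434, 0.1995]
ee_rot: [[0.05, 0.999, 0.0], [0.999, -0.05, 0.001], [0.001, 0.0, -1.0]]
force: [0.4, -0.0, -0.2]
grip_width: 0.741
grasp_force: 0.0
```

Emit:
jog_arm(targets="4 0 0 0 0.25; 8 0 0 0 0.25; 11 0 0 0 0.25; 11 0 0 0 0.25; 11 0 0 0 0.25")

```text
t: 15.57
eef_pos: [0.5329, 0.1534, 0.1989]
ee_rot: [[0.045, 0.999, -0.001], [0.999, -0.045, 0.001], [0.001, -0.001, -1.0]]
force: [-0.4, -1.1, -0.3]
grip_width: 0.75
grasp_force: 0.0
```

```bash
cat > b.py <<'E'
from h import *
go([.5323,.148,.1145])
im,d,P=cam('wrist'); save('wb',im)
q=P.reshape(-1,3); q=q[(abs(q[:,2]-.131)<.006)&(q[:,1]>.05)&(q[:,1]<.3)&(abs(q[:,0]-.53)<.08)]
if len(q)>50: print(len(q),np.median(q,0), cv2.minAreaRect((q[:,:2]*1000).astype(np.float32)))
E
python3 b.py
```

```text
t 15.57 pos [0.533 0.153 0.199] shift [-0.55 -0.03  8.44] turn 0.014 w 0.75 j [-0.48  0.64  0.2   1.82 -0.18  0.69 -0.22] F [-0.4 -1.1 -0.3]
5200 [0.53233456 0.15071699 0.12975139] ((532.1757202148438, 147.89434814453125), (66.5383529663086, 50.53526306152344), 86.50841522216797)
```

Emit:
jog_arm(targets="-0.5 0 0 0.01 0.25; -0.5 0 3 0.01 0.25; -0.5 0 6 0.01 0.25; -0.5 0 8.4 0.01 0.25; -0.5 0 8.4 0.01 0.25")

```text
t: 16.03
eef_pos: [0.5308, 0.1411, 0.1116]
ee_rot: [[0.066, 0.998, -0.008], [0.998, -0.066, -0.003], [-0.004, -0.008, -1.0]]
force: [-0.3, -0.0, 0.5]
grip_width: 0.75
grasp_force: 0.0
```

Emit:
jog_arm(targets="0 0 0 0 0.25; 0 0 0 0 0.25; 0 0 0 0 0.25; 0 0 0 0 0.25; 0 0 0 0 0.25")

```text
t: 16.45
eef_pos: [0.5345, 0.1442, 0.1163]
ee_rot: [[0.063, 0.998, 0.002], [0.998, -0.063, 0.001], [0.001, 0.002, -1.0]]
force: [-0.3, 1.3, 0.1]
grip_width: 0.75
grasp_force: 0.0
```

```bash
python3 b.py
```

```text
t 16.45 pos [0.535 0.144 0.116] shift [ 0.36 -0.25  0.18] turn -0.004 w 0.75 j [-0.44  0.76  0.15  1.89 -0.22  0.5  -0.2 ] F [-0.3  1.3  0.1]
11900 [0.53254639 0.15245469 0.1298092 ] ((535.0780639648438, 149.25125122070312), (64.05290222167969, 93.42186737060547), 85.60975646972656)
```

Emit:
jog_arm(targets="0.3 -0.2 0.2 0 0.25; 0.3 -0.2 0.2 0 0.45; 0.3 -0.2 0.2 0 0.6; 0.3 -0.2 0.2 0 0.6; 0.3 -0.2 0.2 0 0.6", force=15)

```text
t: 16.92
eef_pos: [0.5319, 0.1474, 0.1131]
ee_rot: [[0.063, 0.998, -0.0], [0.998, -0.063, 0.0], [0.0, -0.0, -1.0]]
force: [0.2, -0.3, 0.1]
grip_width: 0.563
grasp_force: 15.0
```

Emit:
jog_arm(targets="0 0 0 0 0.6; 0 0 0 0 0.6; 0 0 0 0 0.6; 0 0 0 0 0.6; 0 0 0 0 0.6")

```text
t: 17.33
eef_pos: [0.532, 0.1472, 0.1131]
ee_rot: [[0.063, 0.998, -0.0], [0.998, -0.063, -0.0], [-0.0, -0.0, -1.0]]
force: [0.2, -0.7, 0.3]
grip_width: 0.562
grasp_force: 15.0
```

Emit:
jog_arm(targets="0 0 -2 0 0.6; 0 0 -5 0 0.6; -3 0 -5 0 0.6; -7 0 -5 0 0.6; -11 0 -5 0 0.6")

```text
t: 17.75
eef_pos: [0.5253, 0.0374, 0.1636]
ee_rot: [[0.059, 0.998, 0.002], [0.998, -0.059, 0.001], [0.001, 0.002, -1.0]]
force: [-0.4, -0.8, -1.0]
grip_width: 0.563
grasp_force: 15.0
```

Emit:
jog_arm(targets="-4 0 0 0 0.6; -8 0 0 0 0.6; -12 0 0 0 0.6; -16 0 0 0 0.6; -19.4 0 0 0 0.6")

```text
t: 18.17
eef_pos: [0.512, -0.1596, 0.1632]
ee_rot: [[0.065, 0.998, -0.0], [0.998, -0.065, -0.001], [-0.001, 0.0, -1.0]]
force: [0.7, 0.9, -0.3]
grip_width: 0.561
grasp_force: 15.0
```

Emit:
jog_arm(targets="0 0 0 0 0.6; 0 0 0 0 0.6; 0 0 0 0 0.6; 0 0 0 0 0.6; 0 0 0 0 0.6")

```text
t: 18.58
eef_pos: [0.5132, -0.1541, 0.163]
ee_rot: [[0.06, 0.998, -0.0], [0.998, -0.06, 0.001], [0.001, -0.0, -1.0]]
force: [-0.3, 0.3, -0.6]
grip_width: 0.562
grasp_force: 15.0
```

Run:
```python
from h import *
go([.5152,-.1562,.038])
im,d,P=cam('wrist')
q=P.reshape(-1,3); q=q[~np.isnan(q[:,0])]; r=q-np.array([.5244,0,0]); s=r@U; c=r@V
for n,m in (('box',(q[:,2]>.11)&(q[:,2]<.22)&(abs(c)<.02)),('rim',(abs(q[:,2]-.075)<.003)&(s<-.15)&(abs(c)<.05)),('carton',(abs(q[:,2]-.069)<.003)&(s>-.15)),('floor',(abs(q[:,2]-.009)<.003))):
    m&=(abs(c)<.045)&(s>-.25)&(s<.05); print(n,m.sum(),m.any() and np.percentile(s[m],[0,1,99,100]),m.any() and np.percentile(q[m,2],[1,50,99]))
```

```text
t 18.58 pos [ 0.513 -0.154  0.163] shift [-0.22  0.22 12.5 ] turn -0.001 w 0.562 j [ 0.15  0.67  0.1   1.91 -0.12  0.57  0.26] F [-0.3  0.3 -0.6]
box 9899 [-0.17879759 -0.17744701 -0.12086337 -0.12056638] [0.13944076 0.17960974 0.1811726 ]
rim 0 False False
carton 17050 [-0.11005928 -0.10821051 -0.00982007 -0.00866018] [0.06699955 0.06870821 0.07039244]
floor 2959 [-0.16127165 -0.1515464  -0.11711936 -0.1168961 ] [0.00734403 0.00895876 0.01064113]
```

Emit:
jog_arm(targets="-0.4 0.2 0 0 0.6; -0.4 0.2 2 0 0.6; -0.4 0.2 4 0 0.6; -0.4 0.2 6 0 0.6; -0.4 0.2 7 0 0.6")

```text
t: 19.05
eef_pos: [0.5139, -0.1596, 0.0913]
ee_rot: [[0.062, 0.998, -0.002], [0.998, -0.062, 0.001], [0.001, -0.002, -1.0]]
force: [0.3, 0.5, -0.5]
grip_width: 0.567
grasp_force: 15.0
```

Emit:
jog_arm(targets="0 0 1 0 0.6; 0 0 2 0 0.6; 0 0 3 0 0.6; 0 0 4 0 0.6; 0 0 4.7 0 0.6")

```text
t: 19.47
eef_pos: [0.5146, -0.1602, 0.0452]
ee_rot: [[0.063, 0.998, -0.0], [0.998, -0.063, 0.0], [0.0, -0.0, -1.0]]
force: [-0.7, 0.2, -0.2]
grip_width: 0.562
grasp_force: 15.0
```

Emit:
jog_arm(targets="0 0 0.3 0 0.6; 0 0 0.6 0 0.6; 0 0 0.7 0 0.6; 0 0 0.7 0 0.6; 0 0 0.7 0 0.6")

```text
t: 19.88
eef_pos: [0.5148, -0.1603, 0.0394]
ee_rot: [[0.063, 0.998, 0.001], [0.998, -0.063, -0.0], [-0.0, 0.001, -1.0]]
force: [0.1, 0.1, -0.2]
grip_width: 0.563
grasp_force: 15.0
```

Emit:
jog_arm(targets="0 0 0.15 0 0.6; 0 0 0.2 0 0.6; 0 0 0.2 0 0.3; 0 0 0.2 0 0.3; 0 0 0.2 0 0.3")

```text
t: 20.3
eef_pos: [0.5147, -0.1603, 0.0372]
ee_rot: [[0.063, 0.998, 0.0], [0.998, -0.063, 0.0], [0.0, 0.0, -1.0]]
force: [0.3, 0.6, 0.8]
grip_width: 0.702
grasp_force: 0.0
```

Emit:
jog_arm(targets="0 0 0 0 0.3; 0 0 -1.5 0 0.3; 0 0 -5 0 0.3; 0 0 -9 0 0.3; 0 0 -13 0 0.6")

```text
t: 20.72
eef_pos: [0.5138, -0.1601, 0.1682]
ee_rot: [[0.063, 0.998, -0.002], [0.998, -0.063, 0.001], [0.0, -0.002, -1.0]]
force: [0.3, -0.0, 0.5]
grip_width: 0.649
grasp_force: 0.0
```

Emit:
jog_arm(targets="-3 -1 0 0 1; -6 -2 0 0 1; -9 -3 0 0 1; -10.5 -3 0 0 1; -10.5 -3 0 0 1")

```text
t: 21.13
eef_pos: [0.4763, -0.2683, 0.1675]
ee_rot: [[0.07, 0.998, 0.0], [0.998, -0.07, -0.003], [-0.003, 0.0, -1.0]]
force: [0.7, -0.2, 0.2]
grip_width: 0.269
grasp_force: 0.0
```

Run:
```python
from h import *
go([.5244-.25*U[0]-.03,-.25,.041])
im,d,P=cam('wrist'); save('w6',im)
q=P.reshape(-1,3); q=q[~np.isnan(q[:,0])]; r=q-np.array([.5244,0,0]); s=r@U; c=r@V
for n,z in (('box',.055),('carton',.069),('rim',.075),('floor',.009)):
    m=(abs(q[:,2]-z)<.003)&(abs(c)<.052)&(s>-.25)&(s<.05); print(n,m.sum(),m.any() and (np.percentile(s[m],[0,1,99,100]),np.percentile(c[m],[1,99])))
im,d,P=cam('top')
for l in ['clear_tape','label_roll','hinged_tin','tall_carton_center']:
    for r in ctrl.masks_of('top',l)[:2]: print(l,round(r['p'],2),np.round(np.nanpercentile(P[r['region']],[2,98],axis=0),3).tolist())
```

```text
t 21.13 pos [ 0.476 -0.268  0.168] shift [ 1.89  0.21 12.65] turn -0.011 w 0.269 j [ 0.38  0.67  0.08  1.87 -0.08  0.6   0.44] F [ 0.7 -0.2  0.2]
box 5800 (array([-0.20665416, -0.20552512, -0.12808902, -0.12731644]), array([-0.02492564,  0.02398292]))
carton 35 (array([-0.2061028 , -0.2058343 , -0.19924249, -0.1992368 ]), array([-0.05138485,  0.01674465]))
rim 806 (array([-0.20623596, -0.20619177, -0.19940857, -0.19935443]), array([-0.0513055 ,  0.05112057]))
floor 6208 (array([-0.19976636, -0.19907709, -0.10963421, -0.10825896]), array([-0.05141801,  0.05155295]))
clear_tape 0.68 [[0.605, -0.18, 0.007], [0.706, -0.08, 0.054]]
label_roll 0.9 [[0.631, 0.052, 0.002], [0.693, 0.113, 0.066]]
hinged_tin 0.95 [[0.359, -0.037, -0.001], [0.43, 0.058, 0.031]]
tall_carton_center 0.88 [[0.6, -0.309, 0.005], [0.697, -0.247, 0.166]]
tall_carton_center 0.59 [[0.469, -0.108, 0.032], [0.567, 0.048, 0.076]]
```

View pics/w6.png

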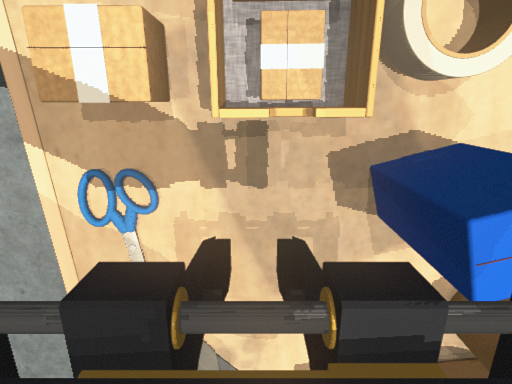

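The small box lies flat on the floor behind the end wall, at (292,55) in the picture, with clear floor round it. I lower the closed fingers outside the drawer end and push.

Emit:
jog_arm(targets="1 1.2 2 -0.006 1; 1 1.2 5 -0.006 1; 1 1.2 8 -0.006 1; 1 1.2 11 -0.006 1; 1 1.2 12.5 -0.006 1")

```text
t: 21.85
eef_pos: [0.4897, -0.2516, 0.0391]
ee_rot: [[0.055, 0.999, -0.003], [0.999, -0.055, 0.003], [0.002, -0.004, -1.0]]
force: [0.4, -0.1, 0.2]
grip_width: 0.005
grasp_force: 0.0
```

Emit:
jog_arm(targets="1 0 0 0 1; 2 0 0 0 1; 3 0 0 0 1; 3.8 0 0 0 1; 4.5 0 0 0 1")

```text
t: 22.27
eef_pos: [0.4943, -0.2101, 0.0434]
ee_rot: [[0.057, 0.998, 0.003], [0.998, -0.057, -0.004], [-0.004, 0.003, -1.0]]
force: [-0.3, -7.4, -3.1]
grip_width: 0.006
grasp_force: 3.9
```

Emit:
jog_arm(targets="1 0 0 0 1; 2 0 0 0 1; 3 0 0 0 1; 4 0 0 0 1; 5 0 0 0 1")

```text
t: 22.68
eef_pos: [0.4974, -0.162, 0.0435]
ee_rot: [[0.06, 0.998, 0.004], [0.998, -0.059, -0.005], [-0.005, 0.005, -1.0]]
force: [0.8, -8.3, -2.8]
grip_width: 0.008
grasp_force: 4.0
```

```bash
python3 -c "
from h import *
go([.5244+.03*U[0]-.02,.03,.041])"
```

```text
t 22.68 pos [ 0.497 -0.162  0.043] shift [19.22 -0.27  0.15] turn -0.001 w 0.008 j [ 0.19  0.87  0.06  2.01 -0.16  0.26  0.32] F [ 0.8 -8.3 -2.8]
```

Emit:
jog_arm(targets="1.2 0 0 0 1; 2.4 0 0 0 1; 3.6 0 0 0 1; 4.8 0 0 0 1; 6 0 0 0 1")

```text
t: 23.1
eef_pos: [0.5013, -0.1019, 0.0435]
ee_rot: [[0.06, 0.998, 0.005], [0.998, -0.06, -0.005], [-0.005, 0.005, -1.0]]
force: [0.5, -8.1, -3.3]
grip_width: 0.007
grasp_force: 4.1
```

Emit:
jog_arm(targets="1.2 0 0 0 1; 2.4 0 0 0 1; 3.6 0 0 0 1; 4.8 0 0 0 1; 6 0 0 0 1")

```text
t: 23.52
eef_pos: [0.5052, -0.0419, 0.0435]
ee_rot: [[0.06, 0.998, 0.006], [0.998, -0.06, -0.005], [-0.004, 0.006, -1.0]]
force: [3.4, -8.5, -3.5]
grip_width: 0.009
grasp_force: 4.1
```

Emit:
jog_arm(targets="1.2 0 0 0 1; 2.4 0 0 0 1; 3.6 0 0 0 1; 4.3 0 0 0 1; 5 0 0 0 1")

```text
t: 23.93
eef_pos: [0.5084, 0.0087, 0.0435]
ee_rot: [[0.059, 0.998, 0.007], [0.998, -0.059, -0.004], [-0.003, 0.007, -1.0]]
force: [2.6, -7.6, -3.7]
grip_width: 0.005
grasp_force: 3.8
```

Emit:
jog_arm(targets="0.4 0 0 0 1; 0.8 0 0 0 1; 1.2 0 0 0 1; 1.6 0 0 0 1; 1.8 0 0 0 1")

```text
t: 24.35
eef_pos: [0.5095, 0.0267, 0.0435]
ee_rot: [[0.059, 0.998, 0.007], [0.998, -0.059, -0.003], [-0.003, 0.007, -1.0]]
force: [3.2, -7.0, -3.9]
grip_width: 0.004
grasp_force: 3.6
```

Still 7 N of friction, so it's not home yet. I continue in small steps.

Emit:
jog_arm(targets="0.2 0 0 0 1; 0.4 0 0 0 1; 0.6 0 0 0 1; 0.8 0 0 0 1; 1 0 0 0 1")

```text
t: 24.77
eef_pos: [0.5101, 0.036, 0.0435]
ee_rot: [[0.06, 0.998, 0.007], [0.998, -0.06, -0.004], [-0.003, 0.007, -1.0]]
force: [3.0, -7.1, -4.0]
grip_width: 0.011
grasp_force: 3.6
```

Emit:
jog_arm(targets="0.1 0 0 0 1; 0.2 0 0 0 1; 0.3 0 0 0 1; 0.4 0 0 0 1; 0.5 0 0 0 1")

```text
t: 25.18
eef_pos: [0.5103, 0.0389, 0.0435]
ee_rot: [[0.062, 0.998, 0.007], [0.998, -0.062, -0.006], [-0.006, 0.007, -1.0]]
force: [3.3, -13.5, -1.9]
grip_width: 0.006
grasp_force: 6.7
```

Emit:
jog_arm(targets="0.1 0 0 0 1; 0.2 0 0 0 1; 0.2 0 0 0 1; 0.2 0 0 0 1; 0.2 0 0 0 1")

```text
t: 25.6
eef_pos: [0.5103, 0.0388, 0.0436]
ee_rot: [[0.064, 0.998, 0.007], [0.998, -0.064, -0.008], [-0.008, 0.007, -1.0]]
force: [3.2, -15.5, -2.7]
grip_width: 0.005
grasp_force: 7.6
```

Emit:
jog_arm(targets="-1 0 0 0 1; -3 0 0 0 1; -6 0 0 0 1; -6 0 -4 0 1; -6 0 -8 0 1")

```text
t: 26.02
eef_pos: [0.5022, -0.016, 0.1218]
ee_rot: [[0.061, 0.998, -0.005], [0.998, -0.061, -0.0], [-0.001, -0.005, -1.0]]
force: [1.9, 0.6, -0.4]
grip_width: 0.006
grasp_force: 0.0
```

Emit:
jog_arm(targets="-4 0 0 0 1; -8 0 -2 0 1; -10 0 -4 0 1; -10 0 -4 0 1; -10 0 -4 0 1")

```text
t: 26.43
eef_pos: [0.4994, -0.1149, 0.164]
ee_rot: [[0.059, 0.998, 0.004], [0.998, -0.059, -0.0], [0.0, 0.004, -1.0]]
force: [-0.7, 0.7, -0.5]
grip_width: 0.005
grasp_force: 0.0
```

Run:
```python
from h import *
im,d,P=cam('wrist'); save('w7',im); go([.5,0,.2])
q=P.reshape(-1,3); q=q[~np.isnan(q[:,0])]; r=q-np.array([.5244,0,0]); s=r@U; c=r@V
m=(abs(q[:,2]-.085)<.004)&(abs(c)<.07); print('roof front',np.percentile(s[m],[0,.5]))
m=(q[:,2]<.072)&(q[:,2]>.02)&(abs(c)<.055)&(s>-.05)&(s<.1); print('end face',m.sum(),np.percentile(s[m],[1,10,50,90,99]))
```

```text
t 26.48 pos [ 0.499 -0.113  0.163] shift [11.29 -0.52 -3.69] turn 0.002 w 0.007 j [ 0.04  0.65  0.15  1.98 -0.19  0.52  0.27] F [-0.2  0.6 -0.2]Traceback (most recent call last):
  File "<stdin>", line 4, in <module>
    return _quantile_unchecked(
        a, q, axis, out, overwrite_input, method, keepdims, weights)
    return _ureduce(a,
                    func=_quantile_ureduce_func,
    ...<5 lines>...
                    overwrite_input=overwrite_input,
                    method=method)
    r = func(a, **kwargs)
    result = _quantile(arr,
                       quantiles=q,
    ...<2 lines>...
                       out=out,
                       weights=wgt)
    slices_having_nans = np.isnan(arr[-1, ...])
                                  ~~~^^^^^^^^^
IndexError: index -1 is out of bounds for axis 0 with size 0
```

View pics/w7.png

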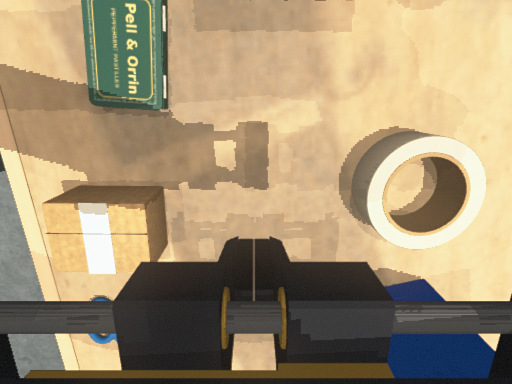

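The sleeve is out of view here, and the bench where the drawer stood is empty. I back the tool up until the mouth is in view and measure it.

Emit:
jog_arm(targets="3 0 -4 0 1; 7 0 -8 0 1; 7 0 -8 0 1; 7 0 -8 0 1; 7 0 -8 0 1")

```text
t: 26.9
eef_pos: [0.5025, -0.0413, 0.2419]
ee_rot: [[0.051, 0.999, 0.0], [0.999, -0.051, 0.001], [0.001, 0.0, -1.0]]
force: [0.0, -0.2, -0.2]
grip_width: 0.005
grasp_force: 0.0
```

Run:
```python
from h import *
im,d,P=cam('wrist'); go([.5,0,.2])
q=P.reshape(-1,3); q=q[~np.isnan(q[:,0])]; r=q-np.array([.5244,0,0]); s=r@U; c=r@V
m=(abs(q[:,2]-.085)<.004)&(abs(c)<.06)&(s>0); print('roof front',m.sum(),m.any() and np.percentile(s[m],[0,.5,2]))
m=(q[:,2]<.076)&(q[:,2]>.015)&(abs(c)<.052)&(s>-.03)&(s<.1); print('end face',m.sum(),m.any() and np.percentile(s[m],[1,10,50,90,99]))
for n in ('top',):
  im,d,P=cam(n)
  for l in ['clear_tape','label_roll','other_kraft_box','hinged_tin','tape_measure','round_tin']:
    for r in ctrl.masks_of(n,l)[:1]: print(l,round(r['p'],2),np.round(np.nanmedian(P[r['region']],0),3))
```

```text
t 26.95 pos [ 0.502 -0.043  0.241] shift [ 4.28 -0.4   4.13] turn 0.005 w 0.011 j [-0.15  0.52  0.22  1.92 -0.17  0.72  0.12] F [-0.1 -0.8  0. ]
roof front 11268 [0.04854952 0.04890039 0.05005683]
end face 295 [0.04825864 0.04832997 0.04865495 0.04886709 0.04978505]
clear_tape 0.72 [ 0.642 -0.144  0.047]
label_roll 0.49 [0.662 0.089 0.059]
other_kraft_box 0.59 [0.672 0.221 0.036]
hinged_tin 0.53 [ 0.369 -0.026  0.026]
round_tin 0.66 [ 0.59  -0.44   0.023]
```

The end face is flush with the mouth, with both at s ≈ 0.0486. The tool is clear, so I hand the job in.

```bash
python3 -c "
from plant import ctrl
print(ctrl.sign_off())"
```

```text
the job is handed in; nothing more can be done
None
```

The job is handed in at about 27 s: the carton was tipped onto its side, the small box set flat beside it, and the drawer measures flush with the sleeve's mouth; I saw no bystander moved (the tape measure was not found in the last check), and the sign-off gave no verdict.

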